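# Lock the welding turntable with its index bolt

### The arm

A 7-joint arm with a two-finger parallel gripper is mounted at the origin on the work surface. World frame = base frame: x ahead of the robot, y to its left, z up, the work surface at z = 0. Lengths are in m, angles in degrees, forces in N, time in s.
With the tool pointing down it reaches from about 0.35 to 0.775 m from the base axis. Payload 3.1 kg.
Tool frame: the origin (TCP) lies on the centre line of the jaws, within the pads' length; the fingertips stand 17 mm ahead of it and the grasp point (between the pads) lies 2 mm behind it (robot.tip_reach is the distance from the TCP to the fingertips, in m); z points along the fingers, y is the line along which they close (so a half turn about z gives the same grasp; the last joint's range is limited). The gripper opens to 85 mm and grips with 20 to 120 N. Pads are 22 mm wide; open, the fingers measure 114 mm over their backs; the gripper's body (76 mm by 85 mm) begins 54 mm behind the grasp point. The pads swing forward as they close: fully open they stand 13 mm farther back than shut.
Start: joints at [-75.441, 17.813, 0.802, 86.603, -0.252, 75.585, -1.558], TCP at [0.16, 0.526, 0.248] pointing down, gripper open.
Joint ranges: [-154.91, 154.91], [-16.99, 109.72], [-72.82, 74.43], [7.12, 147.25], [-82.49, 262.49], [11.32, 116.49], [-174.64, 174.64]. Speed limits (degrees/s): [159.86, 159.86, 180, 180, 180, 180, 180].

### API

Orientations are given as [roll, pitch, yaw] about the fixed x, y, z axes, in that order (R = Rz(yaw) Ry(pitch) Rx(roll)).
In Python, from station import robot, fingers, vision, workorder, recognise gives the robot as it stands. Calls block until the motion is done:
- robot.move_to(position, orientation): joint-space move of the TCP to a pose.
- robot.line_to(position, orientation=None, velocity=0.15, f_stop=None): straight line of the TCP; orientation=None keeps the orientation; velocity is the mean speed in m/s. With f_stop (N) it stops when the force on the tool has changed by that much, and returns True; else False.
- robot.move_j(angles): joint-space move.
- fingers.gripper_to(opening, force=None): opening from 0.0 (shut) to 1.0 (fully open); force is the grip in N (None keeps the last); returns when the fingers have stopped.
- robot.pause(seconds).
- robot.inverse_kinematics(position, orientation): joint angles nearest the present ones, or None.
- vision.grab_frame(name): name is "scene" or "top" or "wrist"; returns the picture (400x640x3 uint8, red, green, blue); there is no depth.
- vision.calibration(name): a dict with "mtx" (3x3 intrinsics, pixels), "extrinsics" (4x4, takes a point from world to camera coordinates); the wrist camera has in their place "T_tool_cam" (4x4, takes a point from camera to tool coordinates, whose origin is the TCP and whose axes are the flange's). Camera axes: x right, y up, looking along -z (the intrinsics and any distortion apply to the point x, -y, -z); pixel columns grow to the right and rows downward; lengths in m; the calibration is good to about 2 mm. A picture is of the moment at which its call begins: read the wrist's pose just before it. calibration takes no time and is no camera call.
A pose or a line that the arm cannot do raises robot.PlanningError and nothing moves.
- workorder.close_job(): hands the job in; it is judged then, once.
Trained networks look in the newest picture that a camera, given by its name, has taken for a name from the list of things; names that differ only in an ending like _2 or _b are one class to them, and where a whole thing is asked for, a point or a joint stands for the part that bears it (a point fixed in the world has none). Each returns a list of dicts, best first, with "p" (0 to 1); they miss things now and then, are a little off and sometimes report something else, mostly with a low value. They report only what shows in the picture. A call takes as long as a camera call.
- recognise(label, camera): "rect" ([centre column, centre row, width, height] in pixels, round what is visible of it).
Readings, each from a call of its own:
- robot.current_time_s(): time.
- robot.current_joint_positions(): joint angles.
- robot.current_dq(): joint speeds.
- robot.current_joint_torque(): joint torques, N m.
- robot.current_tool_pos(): TCP position.
- robot.current_eef_rot(): TCP orientation.
- robot.current_contact_force(): force on the tool from outside, world axes, zero at the start.
- robot.current_torque(): the same for the moment, N m.
- robot.current_finger_gap(): opening from 0.0 (shut) to 1.0 (fully open).
- robot.current_gripper_force(): force on a finger pad.
Only numpy, scipy, OpenCV 4.12 (cv2) and the standard library are available. Lean on these libraries where they do the work, as an engineer would, in place of code of your own. Each camera call takes 0.05 s, during which the arm holds its last target. There are 200 camera calls.

### The job

Lock the welding turntable with its index bolt: lift the red-knobbed handle up out of its notch, slide the bolt towards the turntable so that it runs into the bored lug, find the notch in the adjustable steel plate by feel, and press the handle fully down into it. Be gentle: never force the handle hard against the metal, leave the bench clutter alone, and let go at the end.

Things in the scene. Friction and masses are not known exactly. Their poses are not given: they have to be found in the camera images.
- turntable: Green base of the welding turntable, 420 x 170 x 12 mm, fixed to the bench. Origin on the bench straight below the bolt's axis at the middle of the start notch; x: the bolt's sliding direction towards the round plate; y: the side to which the handle lies; z up.
- disc (a point): Centre of the turntable's round grey plate (radius 110 mm, braked), on its top face, 54 mm above the bench, 270 mm along the turntable's x. A rusty pipe ring of radius 48 mm stands on it, up to 99 mm above the bench.
- bore (a point): Mouth of the bored steel lug on the plate's rim that the bolt runs into: 152 mm along x, on the bolt's axis. The lugs rise to 97 mm above the bench.
- housing: Green bolt housing with the steel notch plate it carries. Origin on the bolt's axis, 75 mm above the bench, mid start notch; axes as the turntable's. Guide wall 16 to 24 mm to the +y side of the axis, top 10 mm above the axis, with the start notch at x = 0 (13 mm wide, 14 mm deep, open at the top). Bearing blocks at x = -60 and 122 mm (26 long, 30 wide, top 13 above the axis).
- plate_middle (a point): Middle of the adjustable bright steel plate's range: 60 mm along the housing's x, 21 mm to the side, top of the plate, 9.5 mm above the axis. The plate continues the guide wall from about x = 35 mm and has the second notch (13 mm wide, 14 mm deep). It is set differently each time: the notch's centre lies up to 15 mm to either side of this point along x, and no reading tells where.
- bolt_handle: Steel arm 10 mm thick with a red ball knob at its end. Origin on the bolt's axis, y outwards along the arm, x along the bolt. At rest it lies to the housing's +y side, 10 degrees above level. It clears the guide wall and plate when lifted 0.68 rad or more, rests on them at 0.5 to 0.65 (pressed or not), and goes lower only in a notch, where it has 1.5 mm of play to each side.
- grip (a point): Centre of the red ball knob (20 mm diameter), 52 mm from the bolt's axis along the arm. Pinched from above with a finger to either side along the bolt, it turns between the pads as the arm swings.
- slide (a joint): How far the bolt has been slid towards the turntable, m: about 0 at the start (middle of the start notch), stops at -0.003 and 0.083. Same as the handle's x in the housing's frame. Sliding friction about 3 N.
- lift (a joint): Angle of the handle about the bolt's axis, rad: 0 fully down in a notch (10 degrees above level), growing as it is lifted, 1.35 at most (87 degrees above level). It turns stiffly (about 1 to 2 N at the knob) and stays where it is left, so it has to be pressed down into a notch.
- pipe_ring: Bystander: rusty pipe section standing on the bench, outer diameter 60 mm, 45 mm high; origin under its centre.
- wrench: Bystander: steel wrench 170 mm long lying on the bench; origin under its middle.
- wire_brush: Bystander: brush 180 mm long lying on the bench; origin under its middle.

How it is judged:
By the outcome, as a careful person would: the job done as asked, in the order asked, and still so for the second after the job is handed in, with the robot touching nothing.
It also fails if it takes over 64 s, if anything falls off the work surface, if the arm or the gripper's body presses on something with over 40 N, if the wrist force passes 120 N, or if a joint passes its speed limit or range.

## Working session

There is one attempt and no reset: what is moved stays moved. The work goes in short steps, each a Python script; the robot and the scene stay as the last script left them, time stands still between calls to the robot, and variables do not carry over. Pictures are saved under pics/ and viewed, at most 10 in all, crops included, and the job is handed in when it is done.

```bash
mkdir -p pics; ls
cat > h.py <<'E'
import numpy as np, cv2
from station import robot, fingers, vision, workorder, recognise
def save(name,fn):
    im=vision.grab_frame(name); cv2.imwrite('pics/'+fn,cv2.cvtColor(np.asarray(im),cv2.COLOR_RGB2BGR)); return im
E
python3 - <<'E'
from h import *
for c in ['scene','top']:
    save(c,c+'1.png'); k=vision.calibration(c); print(c,k)
    for n in ['turntable','disc','bore','housing','plate_middle','bolt_handle','grip','pipe_ring','wrench','wire_brush']:
        r=recognise(n,c); print(n,[(np.round(d['rect'],1).tolist(),round(d['p'],2)) for d in r[:2]])
print(vision.calibration('wrist'), robot.current_time_s(), robot.current_eef_rot())
a=cv2.imread('pics/scene1.png');b=cv2.imread('pics/top1.png')
E
```

```text
pics
scene {'mtx': array([[432.24708398,   0.        , 317.30408314],
       [  0.        , 432.24708398, 189.23626819],
       [  0.        ,   0.        ,   1.        ]]), 'extrinsics': array([[-0.78128857,  0.62384291,  0.02020372,  0.45042452],
       [-0.41476781, -0.54309139,  0.73008178,  0.17627239],
       [ 0.46642881,  0.5620247 ,  0.68306106, -1.24101984],
       [ 0.        ,  0.        ,  0.        ,  1.        ]])}
turntable [([301.4, 208.8, 236.2, 97.1], 0.9), ([261.9, 158.5, 66.3, 29.2], 0.34)]
disc [([303.1, 207.1, 233.5, 97.1], 0.84)]
bore [([302.2, 207.2, 234.8, 93.6], 0.96)]
housing []
plate_middle [([342.6, 188.1, 97.0, 47.3], 0.62)]
bolt_handle [([362.7, 180.8, 17.0, 23.8], 0.71)]
grip [([363.2, 187.4, 16.1, 18.0], 0.51)]
pipe_ring [([363.8, 147.4, 20.1, 27.1], 0.81)]
wrench [([365.9, 292.9, 88.0, 41.7], 0.65)]
wire_brush [([262.9, 158.2, 69.1, 30.5], 0.75)]
top {'mtx': array([[377.49315147,   0.        , 329.30847674],
       [  0.        , 377.49315147, 198.00091867],
       [  0.        ,   0.        ,   1.        ]]), 'extrinsics': array([[-0.00985639, -0.9
[... 627 characters left out ...]
)]
wrench [([238.8, 188.4, 40.1, 70.9], 0.62)]
wire_brush [([444.0, 216.2, 25.3, 80.1], 0.93), ([239.8, 189.1, 41.4, 72.1], 0.54)]
{'mtx': array([[311.25168829,   0.        , 322.89845956],
       [  0.        , 311.25168829, 200.99638245],
       [  0.        ,   0.        ,   1.        ]]), 'T_tool_cam': array([[ 3.22146618e-06,  9.51384907e-01,  3.08004479e-01,
         7.94989984e-02],
       [ 9.99999664e-01,  2.49540188e-04, -7.81255629e-04,
         5.54145394e-04],
       [-8.20134310e-04,  3.08004378e-01, -9.51384586e-01,
        -1.24997090e-01],
       [ 0.00000000e+00,  0.00000000e+00,  0.00000000e+00,
         1.00000000e+00]])} 1.1 [1.79998767e+02 7.89842895e-04 1.63056632e+02]
```

View pics/top1.png

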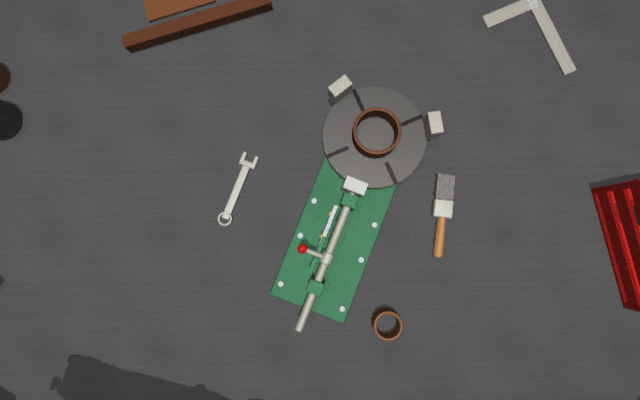

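View pics/scene1.png

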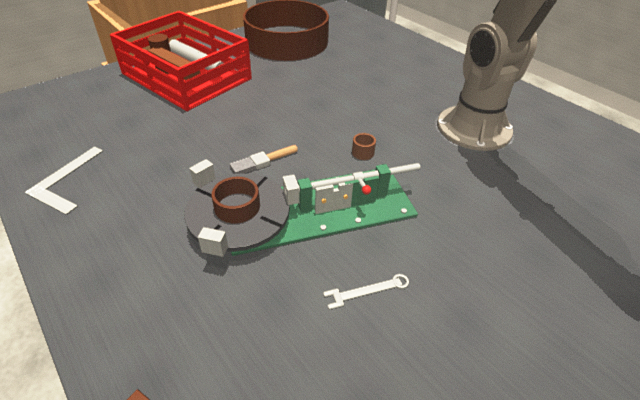

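The top view shows the knob at (302,249), the disc centre at (375,137) and the bolt rod running from (299,329) to (347,205). In the scene view the knob is at (367,189). I'll fit the pose, then refine it with the wrist camera.

```bash
cat >> h.py <<'E'
from scipy.optimize import least_squares
from scipy.spatial.transform import Rotation as R
def proj(p,k,E):
    c=E[:3,:3]@p+E[:3,3]; q=k@np.array([c[0],-c[1],-c[2]]); return q[:2]/q[2]
def redc(im,rmin=25):
    h=cv2.cvtColor(np.asarray(im),cv2.COLOR_RGB2HSV); m=(((h[...,0]<6)|(h[...,0]>174))&(h[...,1]>190)&(h[...,2]>90)).astype(np.uint8)
    n,l,s,c=cv2.connectedComponentsWithStats(m); return [(s[i,4],c[i].round(1).tolist(),s[i,:4].tolist()) for i in range(1,n) if s[i,4]>rmin]
def wE():
    p=np.array(robot.current_tool_pos());r=R.from_euler('xyz',robot.current_eef_rot(),degrees=True).as_matrix()
    T=np.eye(4);T[:3,:3]=r;T[:3,3]=p
    return np.linalg.inv(T@vision.calibration('wrist')['T_tool_cam'])
def W(pose,p):
    c,s=np.cos(pose[2]),np.sin(pose[2]); return np.array([pose[0]+c*p[0]-s*p[1],pose[1]+s*p[0]+c*p[1],p[2]])
E
python3 - <<'E'
from h import *
t=vision.calibration('top');s=vision.calibration('scene')
K=[0,.0512,.084]
obs=[(t,[302,249],K),(s,[366.5,189],K),(t,[375,137],[.27,0,.054])]
def f(x): return np.concatenate([proj(W(x,np.array(p)),c['mtx'],c['extrinsics'])-u for c,u,p in obs])
r=least_squares(f,[.5,.05,-.4]);print(r.x[:2],np.degrees(r.x[2]),r.fun.round(1))
for c in (t,s): print(redc(vision.grab_frame('top' if c is t else 'scene'),5))
yaw=np.degrees(r.x[2]); pose=r.x
k=W(pose,np.array(K));print('knob',k)
# candidate orientations: tool y along bolt x
for a in (90,-90):
    o=[180,0,yaw+a]; print(a,robot.inverse_kinematics([*k[:2],.2],o))
np.save('pose.npy',pose)
E
```

```text
[0.47341898 0.01360769] -22.55724699286088 [ 0.2  0.   0.1  0.2 -0.   0. ]
[(np.int32(334), [632.0, 211.8], [623, 188, 17, 60]), (np.int32(805), [624.1, 244.0], [606, 190, 34, 116]), (np.int32(476), [610.2, 247.3], [593, 193, 35, 110]), (np.int32(61), [301.9, 248.1], [298, 244, 9, 9])]
[(np.int32(7245), [183.4, 60.6], [110, 11, 141, 100]), (np.int32(23), [366.4, 188.8], [363, 186, 8, 6])]
knob [0.49305962 0.06089072 0.084     ]
90 [-42.46647455  15.9359982   41.33116072 100.37836431 -11.28478515
  67.9124777  -20.51196119]
-90 [-29.01926609  14.04954284  24.25303847  99.93239976  -6.20370249
  67.33491221 154.42994746]
```

Run:
```python
from h import *
pose=np.load('pose.npy');yaw=np.degrees(pose[2])
robot.move_to(W(pose,np.array([.03,.04,.19])),[180,0,yaw+90])
E_=wE(); im=save('wrist','w1.png'); k=vision.calibration('wrist')['mtx']
print(redc(im),robot.current_time_s())
for p in ([0,.0512,.084],[.06,.021,.0845],[.045,.021,.0845],[.075,.021,.0845],[.27,0,.054],[-.06,0,.088],[0,.02,.085]): print(p,proj(W(pose,np.array(p)),k,E_).round(1))
print(robot.current_contact_force()); np.save('E1.npy',E_)
```

```text
[(np.int32(476), [284.9, 193.8], [273, 182, 25, 24])] 3.4167
[0, 0.0512, 0.084] [286.1 195.5]
[0.06, 0.021, 0.0845] [361.9 231.9]
[0.045, 0.021, 0.0845] [343.3 231.9]
[0.075, 0.021, 0.0845] [380.6 232. ]
[0.27, 0, 0.054] [585.8 240.4]
[-0.06, 0, 0.088] [213.8 257. ]
[0, 0.02, 0.085] [287.2 233.1]
[ 0.08883751  0.50922221 -0.34513658]
```

View pics/w1.png

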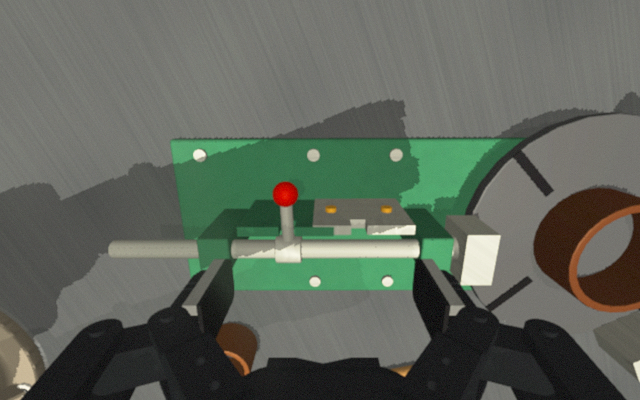

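The wrist view agrees with the fit to about 1.5 px: the knob is at (285,194). The steel plate's notch seems to show near (358,226), so I'll zoom in on it.

Run:
```python
import cv2
a=cv2.imread('pics/w1.png')[175:265,265:425]; cv2.imwrite('pics/w1c.png',cv2.resize(a,None,fx=5,fy=5,interpolation=cv2.INTER_CUBIC))
```

```text
(no output)
```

View pics/w1c.png

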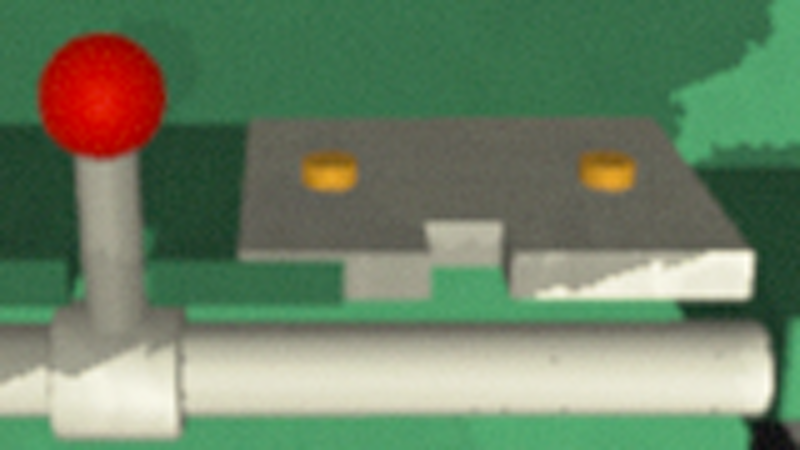

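The notch spans columns 351.4 to 367 on the plate's top edge, which puts it at slide ≈ 58.8 mm. Next I grasp the knob and lift it.

```bash
cat >> h.py <<'E'
def load():
    pose=np.load('pose.npy'); o=[180,0,np.degrees(pose[2])+90]; return pose,o
def tcp(pose,x,lift,r=.052): # TCP target; grasp point 2 mm behind TCP
    a=lift+np.radians(10); return W(pose,np.array([x,r*np.cos(a),.075+r*np.sin(a)-.002]))
def state(pose):
    p=np.array(robot.current_tool_pos());d=p[:2]-pose[:2];c,s=np.cos(pose[2]),np.sin(pose[2])
    x,y=c*d[0]+s*d[1],-s*d[0]+c*d[1]; f=np.array(robot.current_contact_force())
    return dict(x=round(x*1e3,1),y=round(y*1e3,1),z=round(p[2]*1e3,1),lift=round(float(np.arctan2(p[2]+.002-.075,y)-np.radians(10)),3),
      f=[round(c*f[0]+s*f[1],1),round(-s*f[0]+c*f[1],1),round(f[2],1)],gap=round(robot.current_finger_gap(),3),t=round(robot.current_time_s(),1))
E
python3 - <<'E'
from h import *
pose,o=load()
c=W(pose,np.array([-.001,.001,0])); pose[:2]=c[:2]; np.save('pose.npy',pose)
p=tcp(pose,0,0)
fingers.gripper_to(.5,25)
robot.line_to([p[0],p[1],.14],o,.2)
print(robot.line_to(p,o,.08,f_stop=6),state(pose))
fingers.gripper_to(0,25); print(state(pose),robot.current_gripper_force())
for l in (.2,.4,.6,.8):
    s=robot.line_to(tcp(pose,0,l),o,.05,f_stop=15); print(s,state(pose))
    if s: break
save('scene','s2.png')
E
python3 -c "
import cv2;a=cv2.imread('pics/s2.png')[120:260,250:450];cv2.imwrite('pics/s2c.png',cv2.resize(a,None,fx=4,fy=4))"
```

```text
False {'x': np.float64(0.5), 'y': np.float64(51.3), 'z': np.float64(82.4), 'lift': 0.007, 'f': [np.float64(-0.0), np.float64(0.3), np.float64(-0.5)], 'gap': 0.501, 't': 5.2}
{'x': np.float64(0.7), 'y': np.float64(51.5), 'z': np.float64(82.7), 'lift': 0.011, 'f': [np.float64(0.9), np.float64(-0.9), np.float64(3.4)], 'gap': 0.21, 't': 5.6} 24.35987502336502
False {'x': np.float64(0.2), 'y': np.float64(48.6), 'z': np.float64(92.5), 'lift': 0.207, 'f': [np.float64(0.9), np.float64(1.7), np.float64(-0.4)], 'gap': 0.212, 't': 5.9}
False {'x': np.float64(-0.2), 'y': np.float64(43.5), 'z': np.float64(101.6), 'lift': 0.407, 'f': [np.float64(1.0), np.float64(1.3), np.float64(-0.1)], 'gap': 0.211, 't': 6.3}
False {'x': np.float64(-0.2), 'y': np.float64(36.8), 'z': np.float64(109.7), 'lift': 0.609, 'f': [np.float64(0.1), np.float64(1.0), np.float64(0.9)], 'gap': 0.211, 't': 6.7}
False {'x': np.float64(-0.2), 'y': np.float64(28.9), 'z': np.float64(116.4), 'lift': 0.808, 'f': [np.float64(-0.6), np.float64(1.7), np.float64(0.9)], 'gap': 0.211, 't': 7.0}
```

View pics/s2c.png

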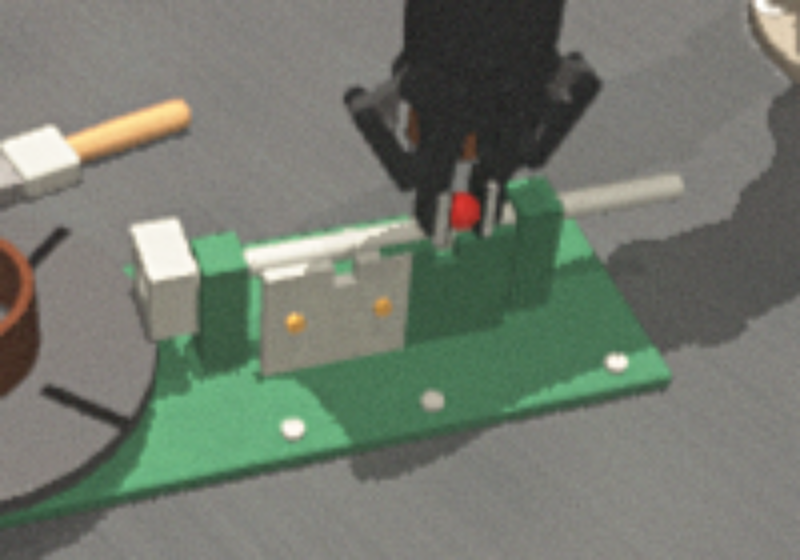

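The knob is held at (465,210) in the crop and the handle is up. Next I slide the bolt and feel for the notch.

Run:
```python
from h import *
pose,o=load()
print(robot.line_to(tcp(pose,.0585,.8),o,.08,f_stop=15),state(pose))
for x in (.0585,.0605,.0565,.0625,.0545):
    robot.line_to(tcp(pose,x,.8),o,.03)
    s=False
    for l in (.65,.55,.45,.35):
        s=robot.line_to(tcp(pose,x,l),o,.025,f_stop=6)
        if s: break
    print(x,s,l,state(pose))
    if not s: break
    robot.line_to(tcp(pose,x,.75),o,.04)
```

```text
False {'x': np.float64(58.4), 'y': np.float64(29.8), 'z': np.float64(116.0), 'lift': 0.79, 'f': [np.float64(-1.4), np.float64(4.1), np.float64(0.5)], 'gap': 0.213, 't': 7.9}
0.0585 False 0.35 {'x': np.float64(58.6), 'y': np.float64(44.3), 'z': np.float64(98.6), 'lift': 0.349, 'f': [np.float64(0.8), np.float64(-1.4), np.float64(-0.7)], 'gap': 0.214, 't': 9.7}
```

```bash
python3 - <<'E'
from h import *
pose,o=load()
for l in (.25,.15,.07,0,-.04):
    s=robot.line_to(tcp(pose,.0585,l),o,.025,f_stop=8); print(l,s,state(pose))
    if s: break
save('scene','s3.png')
E
python3 -c "
import cv2;a=cv2.imread('pics/s3.png')[120:260,250:450];cv2.imwrite('pics/s3c.png',cv2.resize(a,None,fx=4,fy=4))"
```

```text
0.25 False {'x': np.float64(58.6), 'y': np.float64(47.0), 'z': np.float64(94.0), 'lift': 0.246, 'f': [np.float64(0.9), np.float64(-1.8), np.float64(-2.2)], 'gap': 0.209, 't': 10.1}
0.15 False {'x': np.float64(58.6), 'y': np.float64(49.3), 'z': np.float64(89.3), 'lift': 0.145, 'f': [np.float64(0.4), np.float64(-2.0), np.float64(-1.6)], 'gap': 0.213, 't': 10.4}
0.07 False {'x': np.float64(58.5), 'y': np.float64(50.8), 'z': np.float64(85.4), 'lift': 0.065, 'f': [np.float64(0.8), np.float64(-2.0), np.float64(-0.8)], 'gap': 0.209, 't': 10.8}
0 True {'x': np.float64(58.6), 'y': np.float64(51.5), 'z': np.float64(83.1), 'lift': 0.019, 'f': [np.float64(-0.7), np.float64(-0.2), np.float64(3.4)], 'gap': 0.21, 't': 11.0}
```

View pics/s3c.png

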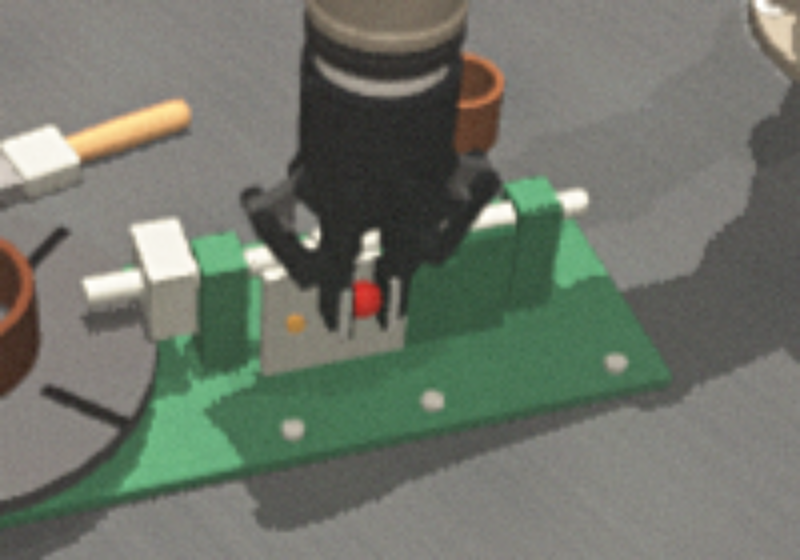

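The bolt is through the lug at (110,290) and the knob is low in the notch at (367,298). I'll give it one gentle final press, release, and check.

Run:
```python
from h import *
pose,o=load()
s=robot.line_to(tcp(pose,.0585,-.04),o,.015,f_stop=8); print(s,state(pose))
robot.pause(.3); print(state(pose))
fingers.gripper_to(.5); print(state(pose))
p=np.array(robot.current_tool_pos())
robot.line_to([p[0],p[1],.19],o,.1)
robot.line_to(W(pose,np.array([.03,.04,.19])),o,.15)
robot.pause(.3)
E_=wE(); im=save('wrist','w2.png'); k=vision.calibration('wrist')['mtx']
print(redc(im),proj(W(pose,np.array([.0585,.0512,.084])),k,E_),proj(W(pose,np.array([.0585,.0502,.0875])),k,E_))
print(state(pose))
a=cv2.imread('pics/w2.png')[160:280,240:480]; cv2.imwrite('pics/w2c.png',cv2.resize(a,None,fx=3.3,fy=3.3))
```

```text
True {'x': np.float64(58.9), 'y': np.float64(51.5), 'z': np.float64(83.0), 'lift': 0.017, 'f': [np.float64(-1.5), np.float64(0.5), np.float64(5.6)], 'gap': 0.211, 't': 11.2}
{'x': np.float64(58.9), 'y': np.float64(51.5), 'z': np.float64(83.0), 'lift': 0.017, 'f': [np.float64(-1.3), np.float64(-1.1), np.float64(5.8)], 'gap': 0.211, 't': 11.5}
{'x': np.float64(58.1), 'y': np.float64(50.4), 'z': np.float64(81.7), 'lift': -0.004, 'f': [np.float64(-0.5), np.float64(0.1), np.float64(-0.1)], 'gap': 0.498, 't': 11.9}
[(np.int32(473), [359.4, 192.4], [347, 181, 25, 24])] [359.80027243 193.31918468] [360.27274606 195.87534396]
{'x': np.float64(30.4), 'y': np.float64(40.0), 'z': np.float64(189.9), 'lift': 1.066, 'f': [np.float64(-0.1), np.float64(-0.1), np.float64(-0.7)], 'gap': 0.501, 't': 13.8}
```

View pics/w2c.png

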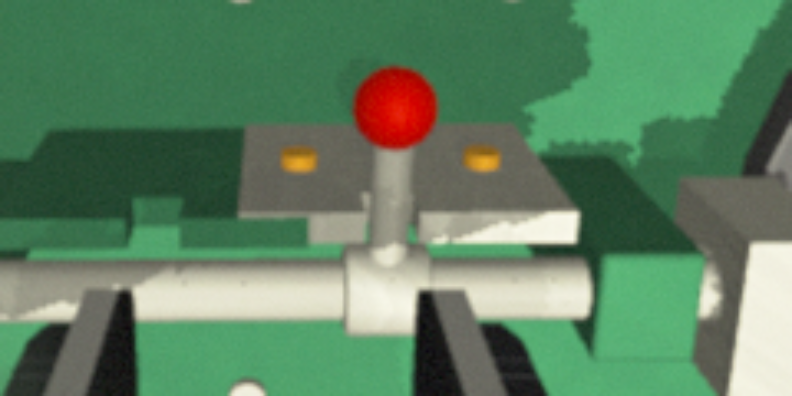

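The arm sits in the plate's notch at (390,205) in the crop, as low as it was at the start. The bolt runs into the lug and the gripper is clear.

```bash
python3 -c "
from h import *
print(workorder.close_job())"
```

```text
the job is handed in; nothing more can be done
None
```

The turntable is locked: I slid the bolt about 58.5 mm into the lug, pressed the handle fully down into the plate's notch with light force (about 6 N at the wrist), let go, and handed the job in at about 14 s of the 64 s allowed.

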